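# Load a camera base plate into the drill jig against its stops

### The job

Put the aluminium camera base plate from the blue mat onto the bed of the steel drill jig, flat and boss up, and push it fully home: one long edge against the jig's long fence and its square end (the end without cut corners) against the short end stop, with no gap along either. Let go of it, and leave the other things on the bench where they are.

Things in the scene. Friction and masses are not known exactly. Their poses are not given: they have to be found in the camera images.
- plate: aluminium plate, 70 (its x) by 140 (its y) by 8 mm, starting on the 2 mm thick blue mat. A round upright boss, 26 mm diameter, 22 mm tall, at the centre of its top (boss top 30 mm above underside): a grip. End at its -y square; at +y both corners are cut (15 mm). Origin: centre of the underside; z up. Home: its x points as the jig's x. 0.25 kg
- jig: steel drill jig fixed to the bench, position and yaw vary. Origin: centre of the underside. Flat bed 12 mm high, from x -85 to +65 mm and y -115 to +115 mm in its own axes. On its far (+x) side a fence bar runs the full length along y: 20 mm wide, rising 16 mm above the bed, its inner face at x = +45 mm
- fence_face (a point): middle of the fence's inner face at bed height; axes as the jig's, the face looks along -x
- stop: short steel end stop screwed onto the jig's bed at its right (-y) part, 70 mm (x) by 24 mm (y), 16 mm tall, square to the fence and almost meeting it; where along the fence it stands varies by 40 mm. Origin: centre of its underside, on the bed; axes as the jig's
- stop_face (a point): middle of the stop's working face (it looks along the jig's +y) at bed height
- long_a (a point): plate's underside corner between its +x long edge and its square end, at (35, -70, 0) mm in the plate's frame
- long_b (a point): point near the far end of the plate's +x long edge, 5 mm before the cut corner begins, at (35, 50, 0) mm in the plate's frame
- end_l (a point): the other underside corner of the plate's square end, at (-35, -70, 0) mm in the plate's frame
- lens: photo lens standing upright, black, 68 mm diameter, 82 mm tall; origin at its underside; a bystander, not to be disturbed
- can: grey spray can standing upright, 56 mm diameter, 150 mm tall; origin at its underside; a bystander, not to be disturbed
- jar: amber glass jar with lid, 48 mm diameter, 55 mm tall; origin at its underside; a bystander, not to be disturbed
- camera_body: camera standing on the bench, 135 mm wide, 45 mm deep (80 mm with its lens), 93 mm tall; origin at its underside; a bystander, not to be disturbed
- brush: flat brush with wooden handle lying on the bench; origin under its middle; a bystander, not to be disturbed
- driver: screwdriver with a red handle lying on the bench; origin under its middle; a bystander, not to be disturbed
Not all that is in view belongs to the job. Leave any green or turquoise look-alike of the plate alone.

How it is judged:
By the outcome, as a careful person would: the job done as asked, in the order asked, and still so for the second after the job is handed in, with the robot touching nothing.
It also fails if it takes over 43 s, if anything falls off the work surface, if the arm or the gripper's body presses on something with over 40 N, if the wrist force passes 120 N, or if a joint passes its speed limit or range.

### The arm

A 6-joint arm with a two-finger parallel gripper is mounted at the origin on the work surface. World frame = base frame: x ahead of the robot, y to its left, z up, the work surface at z = 0. Lengths are in mm, angles in rad, forces in N, time in s.
With the tool pointing down it reaches from about 425 to 1125 mm from the base axis. Payload 14.9 kg.
Tool frame: the origin (TCP) lies midway between the tips of the shut fingers; the grasp point (between the pads) lies grasp_offset behind it (grasp_offset is the distance from the TCP to the grasp point, in mm); z points along the fingers, y is the line along which they close (so a half turn about z gives the same grasp; the last joint's range is limited). The gripper opens to 91 mm and grips with 3 to 60 N. Pads are 32 mm wide; open, the fingers measure 118 mm over their backs; the gripper's body (76 mm by 178 mm) begins 60 mm behind the grasp point.
Start: joints at [-0.033, 0.379, 1.734, -0, 1.028, -0.033], TCP at [700.013, -0.006, 213.932] pointing down, gripper open.
Joint ranges: [-2.77, 2.77], [-0.74, 2.19], [0, 2.66], [-1.06, 4.2], [0.31, 2.87], [-3.08, 3.08]. Speed limits (rad/s): [1.89, 1.89, 2.39, 3.14, 3.14, 3.14].

### API

Orientations are given as [roll, pitch, yaw] about the fixed x, y, z axes, in that order (R = Rz(yaw) Ry(pitch) Rx(roll)).
In Python, from bench import observe, snapshot, hand_in, recognise, trace, grasp_offset gives the robot as it stands.
- The arm moves only by the tool drive_tool, never from a script. Its arguments are lists of equal length, an entry for each row: "slide": the shift along the tool's x, y, z in units of 40 mm (1.0 is 40 mm), a list of three; "roll": the turn about the tool's z in units of 6 degrees (1.0 is 6 degrees); "gripper": the opening, from 0 (shut) to 1 (fully open). A call has 1 to 10 rows; each row is the pose to reach, as a shift and turn from the pose commanded when the call began, along the tool's axes at that moment; what a row does not reach only later rows make up. A row lasts 1/12 s, in which the tool goes at most 41.7 mm and 7.16 degrees, less where a joint would pass 70% of its speed; a pose out of reach is approached as far as the arm can. A call with a gripper value outside its range is refused whole. The fingers move at their own pace and stop on an object; "force" is the grip in N (left out, the last holds). Time passes only in rows, so rows that repeat a pose let the fingers close. It gives the time, the measured TCP pose, the force, the opening and the grip force at its end, in the units of the state.
- observe(): the state, without advancing time (a new reading comes with each control period).
- snapshot(name): name is "scene" or "side" or "wrist"; returns a dict with "image" (384x512x3 uint8, blue, green, red), "fov_y" (degrees; the focal length in pixels is half the picture's height over the tangent of half this angle, whatever the lens; pixels are square), "cx", "cy" (the principal point, pixels), "dist" ([k1, k2, p1, p2, k3] as OpenCV has them; the pictures are not rectified), "rvec" (rotation vector, rad) and "tvec" (3), from world to camera coordinates, as OpenCV has them. Camera axes: x right, y down, z forward; pixel columns grow to the right and rows downward; lengths in mm; the calibration is good to about 2 mm. A picture is of the moment at which its call begins. There is no depth.
- hand_in(): hands the job in; it is judged then, once.
Trained networks look in the newest picture that a camera, given by its name, has taken for a name from the list of things; names that differ only in an ending like _2 or _b are one class to them, and where a whole thing is asked for, a point or a joint stands for the part that bears it (a point fixed in the world has none). Each returns a list of dicts, best first, with "score" (0 to 1); they miss things now and then, are a little off and sometimes report something else, mostly with a low value. They report only what shows in the picture. A call takes as long as a camera call. They do not tell look-alikes from the thing itself.
- recognise(camera, thing): "centre" ([column, row] in pixels, amid what is visible of it).
- trace(camera, thing): "pixels" (384x512 bool, what is visible of it) and "centre" ([column, row] in pixels, amid what is visible of it).
The state is a dict: "time_s": time; "joints": joint angles; "qvel": joint speeds; "effort": joint torques, N m; "eef_pos": TCP position; "ee_rot": TCP orientation; "contact_force": force on the tool from outside, world axes, zero at the start; "moment": the same for the moment, N m; "gripper_width": finger opening in mm; "finger_force": force on a finger pad.
Only numpy, scipy, OpenCV 4.12 (cv2) and the standard library are available. Lean on these libraries where they do the work, as an engineer would, in place of code of your own. Each camera call takes 0.05 s, during which the arm holds its last target. There are 200 camera calls.

## Working session

There is one attempt and no reset: what is moved stays moved. The work goes in short steps, Python scripts to look and compute and a tool call to move; the robot and the scene stay as the last step left them, time stands still between calls to the robot, and variables do not carry over. Pictures are saved under pics/ and viewed, at most 10 in all, crops included, and the job is handed in when it is done.

Besides the shell and the picture viewer there is one more tool, called by a JSON object that holds its "fn" and its "kwargs". drive_tool: Moves the arm, as the interface text tells. Its arguments: {"type":"object","properties":{"slide":{"type":"array","items":{"type":"array","items":{"type":"number"}}},"roll":{"type":"array","items":{"type":"number"}},"gripper":{"type":"array","items":{"type":"number"}},"force":{"type":"number"}},"required":["slide","roll","gripper"]}

```bash
mkdir -p pics; ls
cat > h.py <<'E'
import numpy as np, cv2
from bench import *
def K(s):
    h=s["image"].shape[0]; f=h/2/np.tan(np.radians(s["fov_y"])/2)
    return np.array([[f,0,s["cx"]],[0,f,s["cy"]],[0,0,1.]])
def ray(s,px):
    u=cv2.undistortPoints(np.array(px,float).reshape(-1,1,2),K(s),np.array(s["dist"],float)).reshape(-1,2)
    R=cv2.Rodrigues(np.array(s["rvec"],float))[0]; t=np.array(s["tvec"],float).ravel()
    return -R.T@t, np.c_[u,np.ones(len(u))]@R
def onz(s,px,z):
    c,d=ray(s,px); return c+d*((z-c[2])/d[:,2:])
def proj(s,P):
    return cv2.projectPoints(np.array(P,float).reshape(-1,1,3),np.array(s["rvec"],float),np.array(s["tvec"],float),K(s),np.array(s["dist"],float))[0].reshape(-1,2)
def tri(obs):
    A=np.zeros((3,3));b=np.zeros(3)
    for s,p in obs:
        c,d=ray(s,[p]);d=d[0]/np.linalg.norm(d[0]);M=np.eye(3)-np.outer(d,d);A+=M;b+=M@c
    return np.linalg.solve(A,b)
E
python3 - <<'E'
from h import *
import pickle
print(grasp_offset, observe())
S={}
for n in ["scene","side","wrist"]:
    s=snapshot(n);S[n]=s
    print(n,s["fov_y"],s["rvec"],s["tvec"])
    for t in ["plate","jig","stop","fence_face","stop_face","lens","can","jar","camera_body"]:
        r=recognise(n,t); print(n,t,[(np.round(x["centre"]).tolist(),round(x["score"],2), np.round(onz(s,[x["centre"]],10)[0]).tolist()) for x in r[:4]])
pickle.dump(S,open("S.pkl","wb"))
im=np.vstack([np.hstack([S["scene"]["image"],S["side"]["image"]])])
cv2.imwrite("pics/a.png",S["scene"]["image"]);cv2.imwrite("pics/b.png",np.hstack([cv2.resize(S["side"]["image"],(400,300)),cv2.resize(S["wrist"]["image"],(400,300))]))
E
```

```text
pics
18.8 {'time_s': 0.0, 'joints': array([-3.32993854e-02,  3.79413469e-01,  1.73476508e+00,  1.23846385e-05,
        1.02851146e+00, -3.33092450e-02]), 'qvel': array([-0.00081678,  0.00069575, -0.00028563,  0.00043957, -0.00145619,
       -0.00123111]), 'effort': array([ 6.45993277e-04, -7.63727903e+01, -4.34372771e+01,  6.49972307e-02,
        4.23743343e-02, -1.55693674e-04]), 'eef_pos': array([6.99608183e+02, 1.06395156e-02, 2.13292602e+02]), 'ee_rot': array([-3.14049626e+00, -4.71403219e-05,  1.57079976e+00]), 'contact_force': array([ 0.66722405, -0.69591452, -0.3261701 ]), 'moment': array([-0.04667604,  0.03570219, -0.01974537]), 'finger_force': 0.0, 'gripper_width': 91.36624994032121}
scene 46.1543997270563 [ 2.48112106  0.7073748  -0.22372324] [-437.9815831  -200.5825749  1562.93734874]
scene plate [([274.0, 158.0], 0.93, [482.0, 174.0, 10.0]), ([227.0, 116.0], 0.86, [245.0, 245.0, 10.0]), ([141.0, 235.0], 0.83, [292.0, -285.0, 10.0]), ([291.0, 295.0], 0.78, [765.0, -210.0, 10.0])]
scene jig [([238.0, 228.0], 0.98, [525.0, -110.0, 10.0])]
scene stop [([230.0, 249.0], 0.68, [
[... 1390 characters left out ...]
t 67.14038234907882 [-2.89630691e+00 -1.35407458e-03  2.51492182e-03] [-699.65421893  -27.96420092  391.05089602]
wrist plate [([283.0, 283.0], 0.95, [744.0, -159.0, 10.0]), ([91.0, 30.0], 0.83, [501.0, 182.0, 10.0])]
wrist jig [([135.0, 196.0], 0.79, [539.0, -29.0, 10.0])]
wrist stop [([172.0, 296.0], 0.69, [579.0, -183.0, 10.0])]
wrist fence_face [([135.0, 194.0], 0.88, [540.0, -26.0, 10.0])]
wrist stop_face [([170.0, 295.0], 0.75, [576.0, -181.0, 10.0]), ([91.0, 32.0], 0.58, [500.0, 179.0, 10.0])]
wrist lens [([316.0, 16.0], 0.88, [775.0, 193.0, 10.0]), ([170.0, 296.0], 0.74, [576.0, -183.0, 10.0])]
wrist can [([311.0, 203.0], 0.82, [778.0, -38.0, 10.0])]
wrist jar []
wrist camera_body []
```

View pics/a.png

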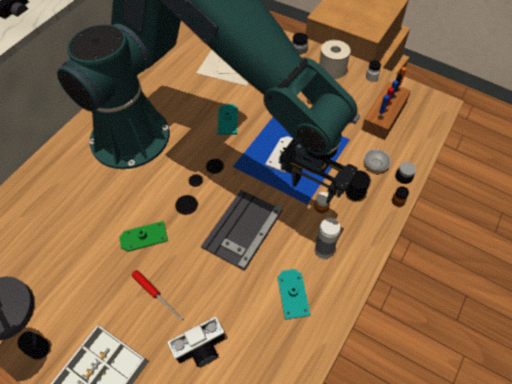

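View pics/b.png

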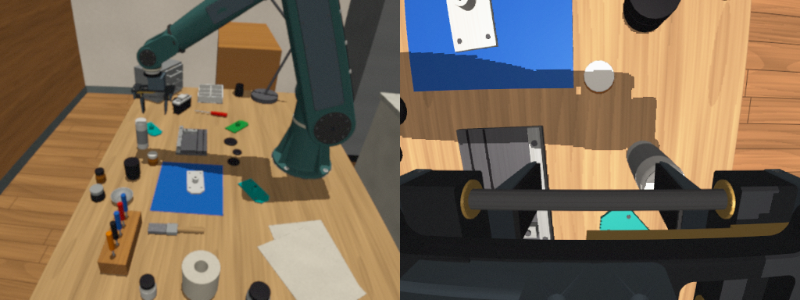

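The silver plate on the blue mat, scene (274,158), is the target. The look-alikes are dark teal (227,116), green (141,235) and turquoise (291,295), and I'll leave them alone. The jig is at about (240,230), with its fence on the right and its stop at the lower left. Next I'll go and look from above.

{"fn": "drive_tool", "kwargs": {"slide": [[1, -1.5, -0.4], [2, -3, -0.8], [3, -4.5, -1.2], [3, -4.5, -1.2], [3, -4.5, -1.2], [3, -4.5, -1.2], [3, -4.5, -1.2], [3, -4.5, -1.2], [3, -4.5, -1.2]], "roll": [0, 0, 0, 0, 0, 0, 0, 0, 0], "gripper": [1, 1, 1, 1, 1, 1, 1, 1, 1]}}

```text
time_s: 2.25
eef_pos: [520.9, 119.6, 261.9]
ee_rot: [3.141, 0.0, 1.571]
contact_force: [0.4, -0.2, -0.1]
gripper_width: 91.3
finger_force: 0.0
```

Run:
```python
from h import *
import pickle
s=snapshot("wrist");o=observe();print(o["time_s"],o["eef_pos"],o["ee_rot"])
m=[]
for x in trace("wrist","plate"): print(x["score"],x["centre"],x["pixels"].sum(),onz(s,[x["centre"]],10)[0].round());m.append(x["pixels"])
pickle.dump((s,m),open("W1.pkl","wb"))
cv2.imwrite("pics/c.png",s["image"])
```

```text
2.3 [520.90991543 119.47045402 261.67721631] [-3.14148119e+00  9.09715956e-05  1.57011088e+00]
0.65 [237.2, 99.9] 4901 [498. 218.  10.]
0.56 [66.5, 81.4] 4657 [253. 248.  10.]
```

View pics/c.png

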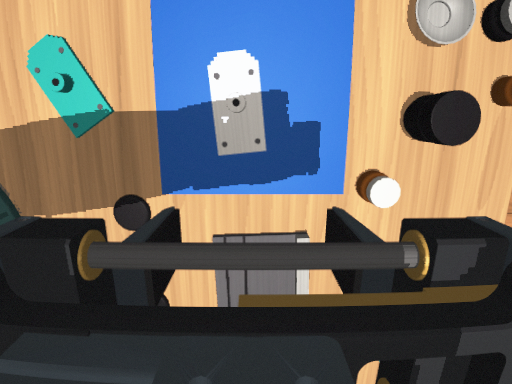

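The plate is at (237,103), boss at (236,102), with its cut corners up (+y) and its square end towards the jig. It is white metal and lies on the mat, so the choice is confirmed. I'll take a second plate view, then the jig views.

{"fn": "drive_tool", "kwargs": {"slide": [[-1, 1, 0], [-1, 1, 0], [-1, 1, 0], [-1, 1, 0]], "roll": [0, 0, 0, 0], "gripper": [1, 1, 1, 1]}}

```text
time_s: 2.68
eef_pos: [560.6, 79.0, 261.2]
ee_rot: [-3.14, 0.0, 1.569]
contact_force: [0.1, 0.7, -0.1]
gripper_width: 91.1
finger_force: 0.0
```

Run:
```python
from h import *
import pickle
s=snapshot("wrist");m=[]
for x in trace("wrist","plate"): print(x["score"],x["centre"],x["pixels"].sum());m.append(x["pixels"])
pickle.dump((s,m),open("W2.pkl","wb"))
```

```text
0.88 [206.5, 71.1] 5178
0.73 [37.8, 55.0] 4608
0.69 [419.9, 84.0] 3656
```

{"fn": "drive_tool", "kwargs": {"slide": [[-1, 0, 0], [-2, 0, 0], [-3, 0, 0], [-4, 0, 0], [-5, 0, 0], [-5, 0, 0], [-5, 0, 0], [-5, 0, 0], [-5, 0, 0]], "roll": [0, 0, 0, 0, 0, 0, 0, 0, 0], "gripper": [1, 1, 1, 1, 1, 1, 1, 1, 1]}}

```text
time_s: 3.53
eef_pos: [559.9, -118.7, 261.8]
ee_rot: [-3.141, -0.0, 1.572]
contact_force: [-0.9, 0.2, -0.4]
gripper_width: 90.9
finger_force: 0.0
```

Run:
```python
from h import *
import pickle
s=snapshot("wrist");m={}
for t in ["jig","stop","fence_face","stop_face"]:
  for x in trace("wrist",t)[:1]: print(t,x["score"],x["centre"],x["pixels"].sum());m[t]=x["pixels"]
pickle.dump((s,m),open("W3.pkl","wb"))
```

```text
jig 0.78 [232.5, 143.4] 15240
stop 0.93 [250.1, 207.0] 871
fence_face 0.61 [236.8, 140.9] 15528
stop_face 0.78 [246.6, 203.8] 809
```

{"fn": "drive_tool", "kwargs": {"slide": [[-1, 0, 0], [-2, 0, 0], [-2, 0, 0], [-2, 0, 0], [-2, 0, 0]], "roll": [0, 0, 0, 0, 0], "gripper": [1, 1, 1, 1, 1]}}

```text
time_s: 4.2
eef_pos: [559.9, -199.7, 261.8]
ee_rot: [-3.141, -0.0, 1.57]
contact_force: [-0.1, 0.1, -0.9]
gripper_width: 91.1
finger_force: 0.0
```

Run:
```python
from h import *
import pickle
s=snapshot("wrist");m={}
for t in ["jig","stop","fence_face","stop_face"]:
  for x in trace("wrist",t)[:1]: print(t,x["score"],x["centre"],x["pixels"].sum());m[t]=x["pixels"]
pickle.dump((s,m),open("W4.pkl","wb"))
im=np.vstack([np.hstack([pickle.load(open(f"W{i}.pkl","rb"))[0]["image"][:230] for i in p]) for p in ((3,4),)])
a=pickle.load(open("W3.pkl","rb"))[0]["image"][:250,100:412]
b=s["image"][:250,100:412]
cv2.imwrite("pics/d.png",cv2.resize(np.hstack([a,b]),(800,320)))
```

```text
jig 0.91 [231.6, 89.6] 17503
stop 0.73 [248.2, 151.0] 927
fence_face 0.83 [235.3, 86.6] 17408
stop_face 0.69 [248.3, 152.1] 923
```

View pics/d.png

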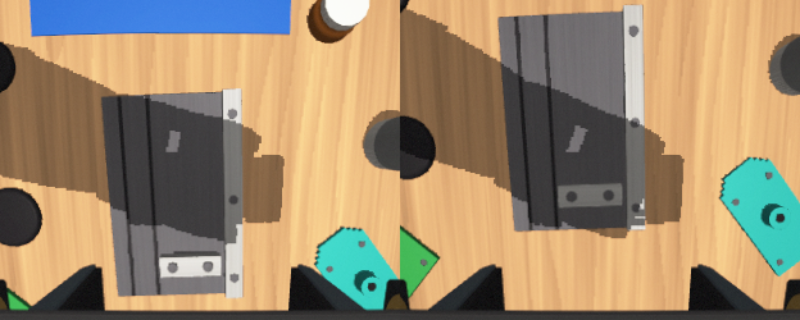

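Both views show the jig whole, with the white fence on the +x side and the stop near the fence at its -y end. I'll fit poses to the silhouettes, leaving height free.

```bash
cat > fit.py <<'E'
from h import *
import pickle
from scipy.optimize import minimize
def prism(poly,z0,z1): return np.vstack([np.c_[poly,np.full(len(poly),z)] for z in (z0,z1)])
B=lambda x0,x1,y0,y1:np.array([[x0,y0],[x1,y0],[x1,y1],[x0,y1]],float)
PL=[prism(np.array([[-35,-70],[35,-70],[35,55],[20,70],[-20,70],[-35,55]],float),0,8),
    prism(13*np.c_[np.cos(np.linspace(0,6.28,20)),np.sin(np.linspace(0,6.28,20))],8,30)]
JG=[prism(B(-85,65,-115,115),0,12),prism(B(45,65,-115,115),12,28)]
ST=[prism(B(-35,35,-12,12),0,16)]
def place(P,p):
    c,s=np.cos(p[2]),np.sin(p[2]); return P@np.array([[c,s,0],[-s,c,0],[0,0,1]])+[p[0],p[1],p[3]]
def sil(s,parts,p,sub=4):
    m=np.zeros((384*sub,512*sub),np.uint8)
    for P in parts:
        h=cv2.convexHull(((proj(s,place(P,p))+.5)*sub-.5).astype(np.float32)); cv2.fillConvexPoly(m,np.round(h).astype(int).reshape(-1,2),255)
    return cv2.resize(m,(512,384),interpolation=cv2.INTER_AREA)/255.
def fit(obs,parts,p0,d=(8,8,.05,4),rows=230):
    cost=lambda p:sum(np.abs(sil(s,parts,p)[:rows]-m[:rows]).sum() for s,m in obs)
    best=None
    for k in range(3):
        sx=np.array([p0]+[np.array(p0)+np.eye(4)[i]*d[i] for i in range(4)]) 
        r=minimize(cost,p0,method="Nelder-Mead",options=dict(initial_simplex=sx,xatol=.02,fatol=.3,maxiter=250)); p0=r.x; d=np.array(d)*-.5
    return r.x,r.fun
E
python3 - <<'E'
from fit import *
L=lambda i:pickle.load(open(f"W{i}.pkl","rb"))
(s1,m1),(s2,m2),(s3,m3),(s4,m4)=[L(i) for i in (1,2,3,4)]
res={}
for z,o in ((None,[(s1,m1[0]),(s2,m2[0])]),):
    res["plate"],f=fit(o,PL,[497,215,.1,2]);print("plate",res["plate"],f)
for k in ((3,),(4,),(3,4)):
    o=[(s,m["jig"]) for i,(s,m) in ((3,(s3,m3)),(4,(s4,m4))) if i in k]
    res["jig"],f=fit(o,JG,[540,-90,.0,0]);print("jig",k,res["jig"],f)
j=res["jig"]
res["stop"],f=fit([(s3,m3["stop"]),(s4,m4["stop"])],ST,[550,-180,j[2],12]);print("stop",res["stop"],f)
print(o and [(m["stop"].sum(),m["jig"].sum()) for m in (m3,m4)],m1[0].sum(),m2[0].sum())
pickle.dump(res,open("res.pkl","wb"))
def draw(s,L):
    im=cv2.resize(s["image"],None,fx=3,fy=3,interpolation=cv2.INTER_CUBIC)
    for parts,p,c in L:
        for P in parts:
            q=proj(s,place(P,p)); n=len(q)//2
            for a in (q[:n],q[n:]): cv2.polylines(im,[np.round(a*3+1).astype(int)],True,c,1)
    return im
a=draw(s1,[(PL,res["plate"],(0,0,255))])[90:540,500:900]
b=draw(s4,[(JG,j,(0,0,255)),(ST,res["stop"],(0,255,0))])[0:600,450:850]
cv2.imwrite("pics/e.png",np.hstack([cv2.copyMakeBorder(a,0,150,0,0,0),b]))
E
```

```text
plate [4.97228799e+02 2.13692522e+02 1.05046475e-01 4.69826717e-02] 302.18823529411765
jig (3,) [ 5.44801126e+02 -9.84668333e+01  3.30183403e-02 -3.62656109e+00] 1178.8117647058823
jig (4,) [ 5.44679814e+02 -9.84404734e+01  3.41577373e-02 -6.29166848e-01] 1086.6196078431371
jig (3, 4) [ 5.44772727e+02 -9.82316152e+01  3.39397889e-02 -1.55443382e+00] 2298.4666666666662
stop [ 5.51453285e+02 -1.73089593e+02  3.80059194e-02  1.07582810e+01] 80.94117647058823
[(np.int64(871), np.int64(15240)), (np.int64(927), np.int64(17503))] 4901 5178
```

View pics/e.png

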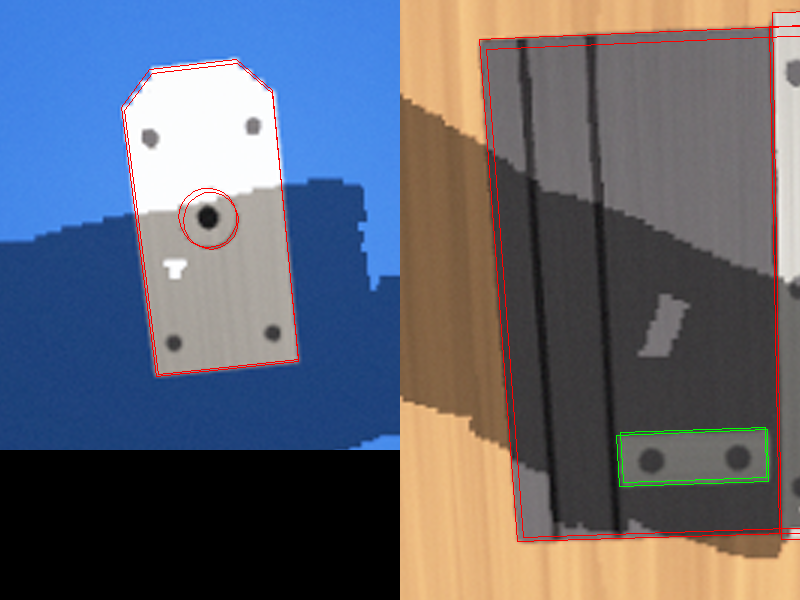

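The fits are good: plate (497.2, 213.7) at yaw 0.105, jig yaw 0.034, stop face at jig y ≈ -63. I'll grip the boss with the fingers along the plate's y, turning -96°.

{"fn": "drive_tool", "kwargs": {"slide": [[1, -0.2, 0], [2, -0.4, 0], [3, -0.6, 0], [4, -0.8, 0], [5, -1, 0], [6, -1.2, 0], [7, -1.4, 0], [8, -1.57, 0], [9, -1.57, 0], [10, -1.57, 0]], "roll": [-1.1, -2.2, -3.3, -4.4, -5.5, -6.6, -7.7, -8.8, -9.9, -11], "gripper": [1, 1, 1, 1, 1, 1, 1, 1, 1, 1]}}

```text
time_s: 5.28
eef_pos: [496.2, 202.4, 262.3]
ee_rot: [3.141, 0.001, 2.729]
contact_force: [1.3, -0.6, -0.0]
gripper_width: 91.5
finger_force: 0.0
```

```bash
cat > go.py <<'E'
import sys
from h import *
# usage: x y z yaw_of_tool_y : prints the shift/turn in tool units from measured pose
x,y,z,a=map(float,sys.argv[1:]); o=observe()
r=o["ee_rot"]; from scipy.spatial.transform import Rotation as Ro
R=Ro.from_euler("xyz",r).as_matrix()
print(o["time_s"],o["eef_pos"].round(1),r.round(4),o["joints"].round(2))
print("slide",(R.T@(np.array([x,y,z])-o["eef_pos"])/40).round(3),"tool y angle",np.degrees(np.arctan2(R[1,1],R[0,1])).round(2),"roll",((np.degrees(np.arctan2(R[1,1],R[0,1])-a)+180)%360-180)/6)
E
python3 go.py 497.2 213.7 100 1.6758
```

```text
5.2833 [496.2 202.4 262.3] [3.1412e+00 5.0000e-04 2.7294e+00] [ 0.34  0.06  2.03 -0.    1.05 -0.81]
slide [0.093 0.267 4.058] tool y angle 66.38 roll -4.93931819651317
```

{"fn": "drive_tool", "kwargs": {"slide": [[0.14, 0.31, 1], [0.14, 0.31, 2], [0.14, 0.31, 3], [0.14, 0.31, 4.05], [0.14, 0.31, 4.05], [0.14, 0.31, 4.05], [0.14, 0.31, 4.05], [0.14, 0.31, 4.05]], "roll": [-1, -2, -3, -4, -5, -5, -5, -5], "gripper": [1, 1, 1, 1, 1, 1, 1, 1]}}

```text
time_s: 5.95
eef_pos: [498.0, 214.1, 101.3]
ee_rot: [3.141, 0.002, -3.04]
contact_force: [-0.1, -0.2, 0.9]
gripper_width: 91.6
finger_force: 0.0
```

```bash
python3 go.py 497.2 213.7 15 1.6758
python3 - <<'E'
from fit import *
s=snapshot("side"); x=trace("side","plate")
p=pickle.load(open("res.pkl","rb"))["plate"]
print(proj(s,[p[0],p[1],30]), [(t["centre"],t["score"]) for t in x[:3]])
w=snapshot("wrist")
q=proj(s,[p[0],p[1],30])[0].astype(int)
a=s["image"][q[1]-60:q[1]+60,q[0]-80:q[0]+80]
cv2.imwrite("pics/f.png",np.hstack([cv2.resize(a,(400,300)),cv2.resize(w["image"],(400,300))]))
E
```

```text
5.95 [498.  214.1 101.3] [ 3.1410e+00  2.2000e-03 -3.0401e+00] [ 0.36  0.3   2.1   0.    0.74 -1.31]
slide [ 0.026 -0.01   2.157] tool y angle 95.82 roll -0.03336251645198255
[[250.59255494 226.86566862]] [([324.7, 243.4], 0.8), ([303.8, 160.2], 0.77), ([249.5, 234.6], 0.72)]
```

View pics/f.png

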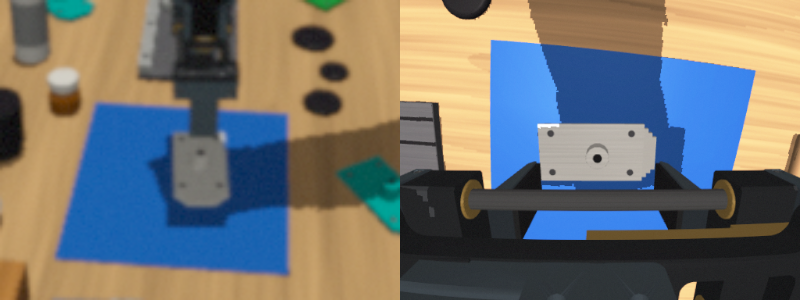

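The fingers straddle the boss (side view) and the gripper is lined up with the plate. Going down and closing.

{"fn": "drive_tool", "kwargs": {"slide": [[0, 0, 0.8], [0, 0, 1.5], [0, 0, 1.9], [0, 0, 2.1], [0, 0, 2.1], [0, 0, 2.1]], "roll": [0, 0, 0, 0, 0, 0], "gripper": [1, 1, 1, 1, 1, 1], "force": 20}}

```text
time_s: 6.6
eef_pos: [497.6, 213.8, 16.7]
ee_rot: [3.141, 0.001, -3.037]
contact_force: [-0.3, 0.2, -0.5]
gripper_width: 91.0
finger_force: 0.0
```

{"fn": "drive_tool", "kwargs": {"slide": [[0, 0, 0], [0, 0, 0], [0, 0, 0], [0, 0, 0], [0, 0, 0], [0, 0, 0], [0, 0, 0], [0, 0, 0], [0, 0, 0], [0, 0, 0]], "roll": [0, 0, 0, 0, 0, 0, 0, 0, 0, 0], "gripper": [0.2, 0.2, 0.2, 0.2, 0.2, 0.2, 0.2, 0.2, 0.2, 0.2], "force": 20}}

```text
time_s: 7.43
eef_pos: [497.1, 213.6, 15.9]
ee_rot: [-3.142, -0.0, -3.037]
contact_force: [-0.3, -0.5, 0.1]
gripper_width: 27.6
finger_force: 0.0
```

{"fn": "drive_tool", "kwargs": {"slide": [[0, 0, 0], [0, 0, 0], [0, 0, 0], [0, 0, 0]], "roll": [0, 0, 0, 0], "gripper": [0, 0, 0, 0], "force": 30}}

```text
time_s: 7.77
eef_pos: [497.1, 213.6, 15.9]
ee_rot: [-3.142, -0.0, -3.037]
contact_force: [0.0, -0.2, -0.0]
gripper_width: 25.1
finger_force: 30.0
```

{"fn": "drive_tool", "kwargs": {"slide": [[0, 0, -0.3], [0, 0, -0.8], [0, 0, -1.5], [0, 0, -1.5], [0, 0, -1.5], [0, 0, -1.5]], "roll": [0, 0, 0, 0, 0, 0], "gripper": [0, 0, 0, 0, 0, 0]}}

```text
time_s: 8.27
eef_pos: [496.8, 213.5, 75.9]
ee_rot: [-3.142, -0.0, -3.037]
contact_force: [0.4, -0.7, -3.5]
gripper_width: 25.0
finger_force: 30.0
```

```bash
python3 - <<'E'
from fit import *
p=pickle.load(open("res.pkl","rb")); j=p["jig"]; s=p["stop"]
R=lambda a:np.array([[np.cos(a),-np.sin(a)],[np.sin(a),np.cos(a)]])
sj=R(j[2]).T@(s[:2]-j[:2]); print("stop in jig",sj)
for off in ((0,0),(-5,6)):
    print(off,j[:2]+R(j[2])@np.array([10+off[0],sj[1]+12+70+off[1]]))
E
python3 go.py 549.4 -85 75 1.6047
```

```text
stop in jig [  4.13653523 -75.04156005]
(0, 0) [554.530845   -90.93784989]
(-5, 6) [549.33012486 -85.11097165]
8.2667 [496.8 213.5  75.9] [-3.1416e+00 -1.0000e-04 -3.0369e+00] [ 0.36  0.35  2.1   0.    0.69 -1.31]
slide [-0.527 -7.559  0.022] tool y angle 96.0 roll 0.6761834566256653
```

{"fn": "drive_tool", "kwargs": {"slide": [[-0.1, -0.8, 0], [-0.2, -1.8, 0], [-0.3, -2.8, 0], [-0.4, -3.8, 0], [-0.5, -4.8, 0], [-0.53, -5.8, 0], [-0.53, -6.7, 0], [-0.53, -7.3, 0], [-0.53, -7.55, 0], [-0.53, -7.55, 0]], "roll": [0.1, 0.2, 0.3, 0.5, 0.68, 0.68, 0.68, 0.68, 0.68, 0.68], "gripper": [0, 0, 0, 0, 0, 0, 0, 0, 0, 0]}}

```text
time_s: 9.1
eef_pos: [549.3, -86.2, 75.0]
ee_rot: [3.141, -0.001, -3.11]
contact_force: [-0.3, 0.3, -2.9]
gripper_width: 25.2
finger_force: 30.0
```

{"fn": "drive_tool", "kwargs": {"slide": [[0, 0, 0], [0, 0, 0], [0, 0, 0]], "roll": [0, 0, 0], "gripper": [0, 0, 0]}}

```text
time_s: 9.35
eef_pos: [549.4, -83.3, 75.6]
ee_rot: [3.141, -0.001, -3.107]
contact_force: [0.2, -1.0, -2.7]
gripper_width: 25.3
finger_force: 30.0
```

```bash
python3 go.py 549.4 -85 24.5 1.6047
python3 - <<'E'
from fit import *
s=snapshot("wrist"); T=trace("wrist","plate")
for t in T[:3]: print(t["centre"],t["score"],t["pixels"].sum(), onz(s,[t["centre"]],68)[0].round())
cv2.imwrite("pics/g.png",s["image"])
E
```

```text
9.35 [549.4 -83.3  75.6] [ 3.1414e+00 -7.0000e-04 -3.1068e+00] [-0.19  0.37  2.07  0.    0.7  -1.8 ]
slide [ 1.000e-03 -4.200e-02  1.278e+00] tool y angle 91.99 roll 0.008521181264792213
[249.8, 198.9] 0.76 10006 [529. -86.  68.]
```

View pics/g.png

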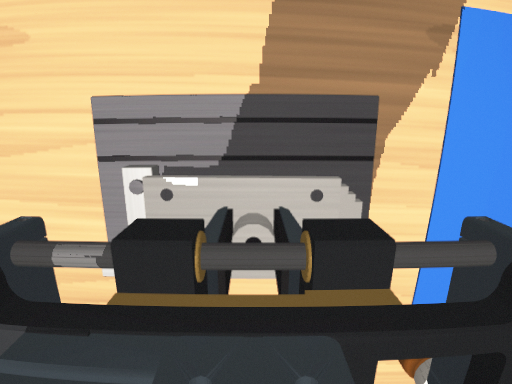

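The plate is held square to the jig, above it and clear of the stop at (137,180). Lowering, slowly at the end.

{"fn": "drive_tool", "kwargs": {"slide": [[0, 0, 0.5], [0, 0, 0.9], [0, 0, 1.1], [0, 0, 1.18], [0, 0, 1.22], [0, 0, 1.24], [0, 0, 1.25], [0, 0, 1.25], [0, 0, 1.25]], "roll": [0, 0, 0, 0, 0, 0, 0, 0, 0], "gripper": [0, 0, 0, 0, 0, 0, 0, 0, 0]}}

```text
time_s: 10.2
eef_pos: [550.1, -84.6, 26.4]
ee_rot: [-3.141, 0.001, -3.108]
contact_force: [-0.4, 0.4, -2.9]
gripper_width: 24.8
finger_force: 30.0
```

```bash
python3 go.py 554.5 -90.9 25.5 1.6047
```

```text
10.2 [550.1 -84.6  26.4] [-3.1414e+00  8.0000e-04 -3.1081e+00] [-0.19  0.46  2.07 -0.    0.61 -1.8 ]
slide [-0.104 -0.161  0.024] tool y angle 91.92 roll -0.0035954959564795295
```

{"fn": "drive_tool", "kwargs": {"slide": [[0, 0, 0.01], [0, 0, 0.02], [0, 0, 0.03], [0, 0, 0.03]], "roll": [0, 0, 0, 0], "gripper": [0, 0, 0, 0], "force": 20}}

```text
time_s: 10.53
eef_pos: [550.1, -84.6, 25.8]
ee_rot: [-3.142, 0.0, -3.108]
contact_force: [-5.6, 1.2, 17.4]
gripper_width: 25.4
finger_force: 20.0
```

{"fn": "drive_tool", "kwargs": {"slide": [[-0.03, 0, 0], [-0.06, 0, 0], [-0.08, 0, 0], [-0.1, 0, 0], [-0.11, 0, 0], [-0.12, 0, 0], [-0.13, 0, 0], [-0.13, 0, 0]], "roll": [0, 0, 0, 0, 0, 0, 0, 0], "gripper": [0, 0, 0, 0, 0, 0, 0, 0]}}

```text
time_s: 11.2
eef_pos: [553.7, -84.4, 25.5]
ee_rot: [3.141, -0.003, -3.108]
contact_force: [-15.8, -0.3, 23.1]
gripper_width: 25.6
finger_force: 20.0
```

{"fn": "drive_tool", "kwargs": {"slide": [[0, 0, -0.01], [0, 0, -0.015], [0, 0, -0.015]], "roll": [0, 0, 0], "gripper": [0, 0, 0]}}

```text
time_s: 11.45
eef_pos: [554.4, -84.5, 25.6]
ee_rot: [3.142, -0.001, -3.108]
contact_force: [-6.1, -1.0, 6.2]
gripper_width: 25.1
finger_force: 20.0
```

{"fn": "drive_tool", "kwargs": {"slide": [[-0.01, 0, 0], [-0.02, 0, 0], [-0.03, 0, 0], [-0.03, 0, 0], [-0.03, 0, 0]], "roll": [0, 0, 0, 0, 0], "gripper": [0, 0, 0, 0, 0]}}

```text
time_s: 11.87
eef_pos: [554.4, -84.4, 25.5]
ee_rot: [3.141, -0.004, -3.108]
contact_force: [-13.2, -3.2, 14.5]
gripper_width: 25.4
finger_force: 20.0
```

The fence is reached (x stalls at 554.4). Now sliding along it to the stop.

{"fn": "drive_tool", "kwargs": {"slide": [[0.01, -0.03, -0.005], [0.01, -0.06, -0.005], [0.01, -0.09, -0.005], [0.01, -0.12, -0.005], [0.01, -0.14, -0.005], [0.01, -0.16, -0.005], [0.01, -0.17, -0.005], [0.01, -0.17, -0.005]], "roll": [0, 0, 0, 0, 0, 0, 0, 0], "gripper": [0, 0, 0, 0, 0, 0, 0, 0]}}

```text
time_s: 12.53
eef_pos: [554.6, -90.2, 25.6]
ee_rot: [3.14, -0.003, -3.108]
contact_force: [-8.6, 10.0, 8.9]
gripper_width: 25.2
finger_force: 20.0
```

{"fn": "drive_tool", "kwargs": {"slide": [[0, -0.01, 0], [0, -0.02, 0], [0, -0.03, 0], [0, -0.03, 0]], "roll": [0, 0, 0, 0], "gripper": [0, 0, 0, 0]}}

```text
time_s: 12.87
eef_pos: [554.7, -91.4, 25.6]
ee_rot: [3.14, -0.003, -3.108]
contact_force: [-8.7, 10.0, 9.0]
gripper_width: 25.3
finger_force: 20.0
```

{"fn": "drive_tool", "kwargs": {"slide": [[0, -0.01, 0], [0, -0.02, 0], [0, -0.03, 0], [0, -0.03, 0]], "roll": [0, 0, 0, 0], "gripper": [0, 0, 0, 0]}}

```text
time_s: 13.2
eef_pos: [554.7, -91.6, 25.5]
ee_rot: [3.139, -0.003, -3.109]
contact_force: [-7.1, 23.6, 10.8]
gripper_width: 25.7
finger_force: 20.0
```

{"fn": "drive_tool", "kwargs": {"slide": [[0, -0.01, 0], [0, -0.02, 0], [0, -0.03, 0], [0, -0.03, 0]], "roll": [0, 0, 0, 0], "gripper": [0, 0, 0, 0]}}

```text
time_s: 13.53
eef_pos: [554.6, -91.7, 25.4]
ee_rot: [3.137, -0.003, -3.109]
contact_force: [-4.3, 36.3, 10.5]
gripper_width: 25.6
finger_force: 20.0
```

The stop is reached. I'll ease off in y, press the fence once more, then let go.

{"fn": "drive_tool", "kwargs": {"slide": [[0, 0.02, 0], [-0.01, 0.04, 0], [-0.02, 0.05, 0], [-0.03, 0.05, 0], [-0.03, 0.05, 0]], "roll": [0, 0, 0, 0, 0], "gripper": [0, 0, 0, 0, 0]}}

```text
time_s: 13.95
eef_pos: [554.7, -91.5, 25.4]
ee_rot: [3.139, -0.006, -3.108]
contact_force: [-15.2, 10.8, 15.4]
gripper_width: 25.5
finger_force: 20.0
```

{"fn": "drive_tool", "kwargs": {"slide": [[0.02, 0, 0], [0.03, 0, 0], [0.03, 0, 0]], "roll": [0, 0, 0], "gripper": [0, 0, 0]}}

```text
time_s: 14.2
eef_pos: [554.6, -91.5, 25.4]
ee_rot: [3.14, -0.003, -3.109]
contact_force: [-6.7, 13.0, 7.9]
gripper_width: 25.1
finger_force: 20.0
```

{"fn": "drive_tool", "kwargs": {"slide": [[0, 0, 0], [0, 0, 0], [0, 0, 0], [0, 0, 0], [0, 0, 0], [0, 0, 0]], "roll": [0, 0, 0, 0, 0, 0], "gripper": [0.45, 0.45, 0.45, 0.45, 0.45, 0.45]}}

```text
time_s: 14.7
eef_pos: [556.2, -92.8, 25.6]
ee_rot: [-3.142, 0.0, -3.108]
contact_force: [0.1, -0.4, 0.1]
gripper_width: 41.3
finger_force: 0.0
```

```bash
python3 go.py 554.6 -91.6 27 1.6047
```

```text
14.7 [556.2 -92.8  25.6] [-3.1415e+00  2.0000e-04 -3.1081e+00] [-0.21  0.46  2.06 -0.    0.62 -1.81]
slide [ 0.039  0.032 -0.035] tool y angle 91.92 roll -0.004303120961864693
```

{"fn": "drive_tool", "kwargs": {"slide": [[0, 0, -0.3], [0, 0, -0.8], [0, 0, -1.6], [-0.5, 0, -2.4], [-1, 0, -3.2], [-1.8, 0, -4], [-2.5, 0, -4], [-2.5, 0, -4], [-2.5, 0, -4], [-2.5, 0, -4]], "roll": [0, 0, 0, 0, 0, 0, 0, 0, 0, 0], "gripper": [0.45, 0.45, 0.45, 0.45, 0.45, 0.45, 0.45, 0.45, 0.45, 0.45]}}

```text
time_s: 15.53
eef_pos: [655.1, -89.3, 185.4]
ee_rot: [3.141, -0.001, -3.108]
contact_force: [0.3, -0.4, -1.2]
gripper_width: 41.1
finger_force: 0.0
```

Run:
```python
from fit import *
s=snapshot("wrist"); o=observe(); print(o["time_s"],o["eef_pos"])
T=trace("wrist","plate")
for t in T[:3]: print(t["centre"],t["score"],t["pixels"].sum(), onz(s,[t["centre"]],20)[0].round())
r,f=fit([(s,T[0]["pixels"])],PL,[554.5,-91,.034,12],d=(4,4,.03,2),rows=384); print(r,f)
im=cv2.resize(s["image"],None,fx=3,fy=3,interpolation=cv2.INTER_CUBIC)
q=proj(s,[554,-90,20])[0]*3; x,y=(q-[400,300]).clip(0).astype(int)
cv2.imwrite("pics/h.png",im[y:y+600,x:x+800])
```

```text
15.5833 [654.80728182 -89.2856622  185.15786024]
[252.8, 90.9] 0.73 7874 [553. -93.  20.]
[182.1, 85.0] 0.51 1522 [ 549. -171.   20.]
[186.9, 217.4] 0.49 243 [ 703. -168.   20.]
[ 5.54229440e+02 -9.15505166e+01  3.35983624e-02  1.01026342e+01] 121.63921568627451
```

View pics/h.png

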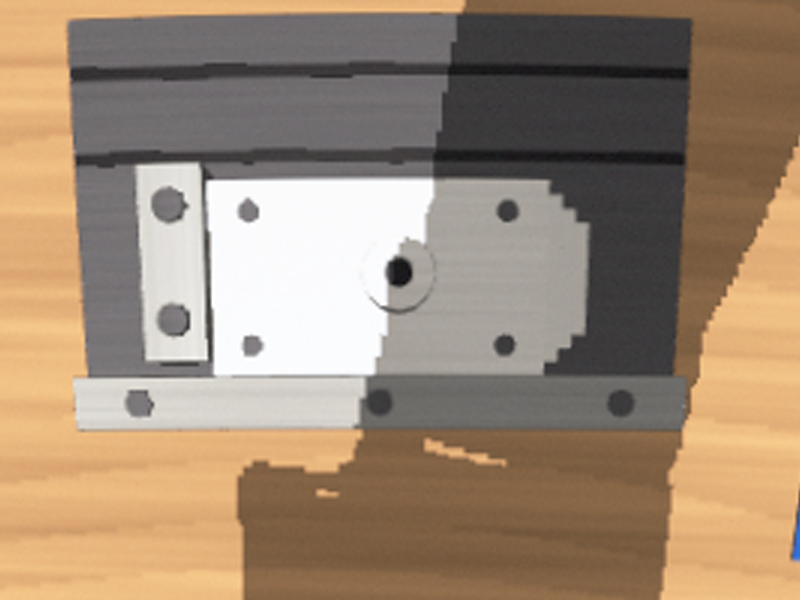

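The picture shows the plate flat and boss up. Its long edge lies along the fence with no gap (row ~375) and its square end is at the stop (column ~208). The dark line there is the stop's own vertical face, about as wide as expected with no gap. Its yaw of 0.0336 matches the jig's 0.0339, and both pushes stalled under load (15 N and 36 N).

```bash
python3 -c "
from bench import *
print(hand_in())"
```

```text
the job is handed in; nothing more can be done
None
```

The job is handed in, with no verdict returned: the plate lies flat and boss up on the jig bed, pushed against the fence and the stop with no visible gap, and released at about 15 s of the 43 s allowed with nothing else touched.

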